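# Turn the soldering board over against the turn-up stop

## Task

The soldering board lies scorched face up beside the low metal stop that is screwed to the bench. Without gripping or lifting it, push it to the left with the fingertips against the stop until it tips up and leans there, then tip its raised edge back the other way, so that it falls over and lies flat on the bench in front of the stop, clean face up. Leave the eyeglass, the wax and the pliers where they are.

Things in the scene. Friction and masses are not known exactly. Their poses are not given: they have to be found in the camera images.
- board: Loose pale refractory soldering board, a plain slab 60 (own x) x 100 (own y) x 12 mm, 85 to 170 g. Origin at its very centre. Own z points out of the scorched face (dark round burn marks), up at the start; the other face is clean. Its centre starts 80 to 125 mm in front of the stop's foot line, own x within 0.35 rad of the stop's x.
- edge_a (a point): Middle of the board's long side at own x = +30 mm, at half thickness; at the start this side faces the stop.
- edge_b (a point): Middle of the board's long side at own x = -30 mm, at half thickness; at the start this side faces away from the stop, to the robot's right: the side to push.
- stop: Fixed turn-up stop: a slippery, waxed, polished metal strip, 180 mm wide (own y), 38 mm high, 4 mm thick, leaning back at 62 degrees from the bench, away from the board, with a flat screwed foot at either end (to 109 mm from the middle, 3 mm thick). Origin on the bench, middle of its front foot line; own x is the way to push (about to the robot's left, within 0.36 rad); z up.
- eyeglass: Bystander: black eyeglass (loupe), 34 mm across, 26 mm high, beyond the board as the robot sees it. Origin at the centre of its underside.
- wax: Bystander: round brown puck of wax, 43 mm across, 13 mm high, beyond the stop's far end. Origin at the centre of its underside.
- pliers: Bystander: small pliers with black handles, 50 x 111 x 12 mm, lying behind (left of) the stop. Origin at the centre of their underside.
- stop_top (a point): Middle of the stop's top edge, 20.2 mm behind and 38 mm above the foot line. A board pushed till its near long edge is at the foot line climbs the face and leans on this edge at about 62 degrees, its raised edge 53 mm up and 28 mm behind the foot line, and stays when let go. Behind the stop the bench is clear for about 70 mm.
- torch: Fixed gas torch at the bench's right front corner, a hazard on the way in: within 60 mm of world x 0.46, y -0.22, top 0.20 m above the bench; pass over it or beyond x = 0.55. A second hazard, for the elbow, is the lamp hood hung over world x 0.17 to 0.38, y -0.06 to 0.74, from z 0.75 up: left of y = -0.1 keep the arm stretched forward and the hand low, under 0.15 m.
Mind the look-alikes: they are no part of the job. What is meant by the board is not orange or red, and is the larger of those in its own colour.

How it is judged:
By the outcome, as a careful person would: the job done as asked, in the order asked, and still so for the second after the job is handed in, with the robot touching nothing.
It also fails if it takes over 48 s, if anything falls off the work surface, if the arm or the gripper's body presses on something with over 40 N, if the wrist force passes 120 N, or if a joint passes its speed limit or range.

## Robot

A 7-joint arm with a two-finger parallel gripper is mounted at the origin on a cart in front of the work surface, level with it; the furniture and walls round the work are solid. World frame = base frame: x ahead of the robot, y to its left, z up, the work surface at z = 0. Lengths are in m, angles in degrees, forces in N, time in s.
With the tool pointing down it reaches from about 0.425 to 0.875 m from the base axis. Payload 4.7 kg.
Tool frame: the origin (TCP) lies between the finger pads; the fingertips stand 8 mm ahead of it and the grasp point (between the pads) lies 11 mm behind it (env.tip_extent is the distance from the TCP to the fingertips, in m); z points along the fingers, y is the line along which they close (so a half turn about z gives the same grasp; the last joint's range is limited). The gripper opens to 87 mm and grips with 3 to 60 N. Pads are 19 mm wide; open, the fingers measure 117 mm over their backs; the gripper's body (75 mm by 190 mm) begins 51 mm behind the grasp point.
Start: joints at [65.323, 18.392, -4.016, 83.108, 1.295, 78.541, -3.26], TCP at [0.28, -0.587, 0.231] pointing down, gripper open.
Joint ranges: [-163.93, 163.93], [-17.29, 119.83], [-79.2, 71.16], [3.27, 140.29], [-89.18, 269.18], [5.43, 117.66], [-154.24, 154.24]. Speed limits (degrees/s): [147.25, 147.25, 180, 180, 180, 180, 180].

## Interface

Orientations are given as [roll, pitch, yaw] about the fixed x, y, z axes, in that order (R = Rz(yaw) Ry(pitch) Rx(roll)).
In Python, from cell import sensors, vision, workorder, env gives the robot as it stands.
- The arm moves only by the tool drive_tool, never from a script. Its argument "moves" is a list of rows, each an object of numbers: "x", "y", "z": the shift along the tool's x, y, z in mm; "rx", "ry", "rz": the turn, a rotation vector about the tool's x, y, z in rad; "fingers": the closure, from -1 (fully open) to 1 (shut). In form: [{"x": .., "y": .., "z": .., "rx": .., "ry": .., "rz": .., "fingers": ..}, ...]. A call has 1 to 20 rows; each row is the pose to reach, as a shift and turn from the pose commanded when the call began, along the tool's axes at that moment; what a row does not reach only later rows make up. A row lasts 1/8 s, in which the tool goes at most 62.5 mm and 10.7 degrees, less where a joint would pass 70% of its speed; a pose out of reach is approached as far as the arm can. A call with a gripper value outside its range is refused whole. The fingers move at their own pace and stop on an object; "force" is the grip in N (left out, the last holds). Time passes only in rows, so rows that repeat a pose let the fingers close. It gives the time, the measured TCP pose, the force, the opening and the grip force at its end, in the units of the state.
- sensors.get_obs(): the state, without advancing time (a new reading comes with each control period).
- vision.read_camera(name): name is "scene" or "side" or "wrist"; returns a dict with "image" (400x640x3 uint8, red, green, blue), "fx", "fy", "cx", "cy" (pixels), "R" (3x3) and "t" (3): a world point X has camera coordinates R X + t. Camera axes: x right, y down, z forward; pixel columns grow to the right and rows downward; lengths in m; the calibration is good to about 2 mm. A picture is of the moment at which its call begins. There is no depth.
- workorder.sign_off(): hands the job in; it is judged then, once.
The state is a dict: "time_s": time; "qpos": joint angles; "joint_velocities": joint speeds; "effort": joint torques, N m; "tool_pos": TCP position; "tool_rot": TCP orientation; "force": force on the tool from outside, world axes, zero at the start; "wrist_torque": the same for the moment, N m; "grip_width": finger opening in m; "grasp_force": force on a finger pad.
Only numpy, scipy, OpenCV 4.12 (cv2) and the standard library are available. Lean on these libraries where they do the work, as an engineer would, in place of code of your own. Each camera call takes 0.05 s, during which the arm holds its last target. There are 200 camera calls.

## Working session

There is one attempt and no reset: what is moved stays moved. The work goes in short steps, Python scripts to look and compute and a tool call to move; the robot and the scene stay as the last step left them, time stands still between calls to the robot, and variables do not carry over. Pictures are saved under pics/ and viewed, at most 10 in all, crops included, and the job is handed in when it is done.

Besides the shell and the picture viewer there is one more tool, called after "Request:" by a JSON object that holds its "method" and its "body", one argument or row to a line. drive_tool: Moves the arm, as the interface text tells. Its arguments: {"type":"object","properties":{"moves":{"type":"array"},"force":{"type":"number"}},"required":["moves"]}

```bash
mkdir -p pics; ls
python3 - <<'E'
from cell import sensors, vision, workorder, env
import cv2,json
o=sensors.get_obs();print(o['time_s'],o['tool_pos'],o['tool_rot'],o['grip_width'],env.tip_extent)
for n in('scene','side'):
    c=vision.read_camera(n);cv2.imwrite(f'pics/{n}0.png',c['image'][:,:,::-1]);print(n,c['fx'],c['cx'],c['cy'],c['R'],c['t'])
E
```

```text
pics
0.0 [ 0.27939714 -0.58628583  0.22943153] [-1.79888102e+02  4.85587759e-03  2.54863409e+01] 0.08726084109380948 0.008
scene 408.11107329637974 318.14331998006514 203.28656825867853 [[-0.82328148 -0.56732656  0.01865957]
 [-0.31137141  0.4238759  -0.85051576]
 [ 0.47461084 -0.70602393 -0.52561845]] [0.59496947 0.16610182 1.01701315]
side 401.5190335472476 322.06831424778454 198.63234453319566 [[-0.9997116  -0.01396616 -0.01953627]
 [ 0.00850169  0.55499819 -0.83180811]
 [ 0.02245976 -0.8317343  -0.55471939]] [ 0.63017816 -0.06569576  1.44127679]
```

View pics/scene0.png

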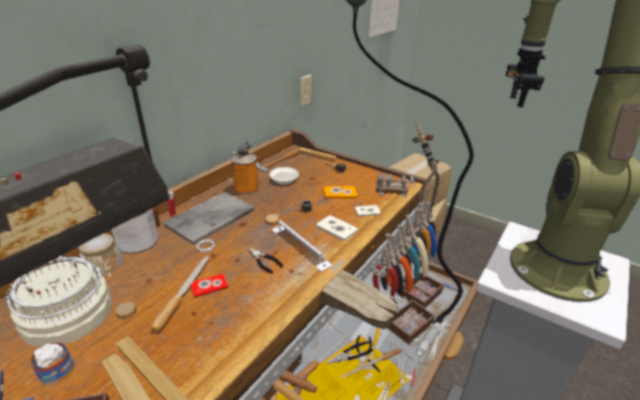

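View pics/side0.png

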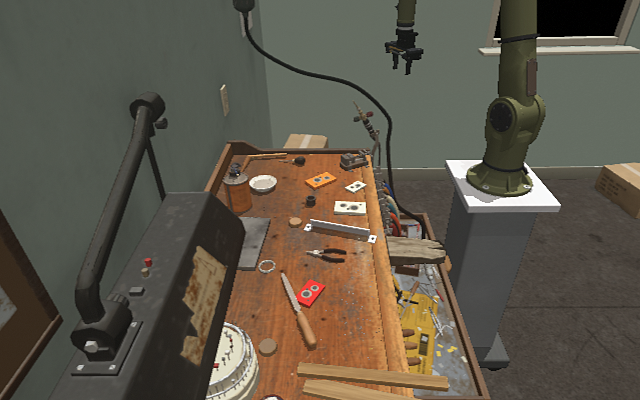

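Scene: board at about (337,227), smaller look-alike at (368,210), stop from (280,226) to (323,265), loupe (306,206). Side: board (350,208), look-alike (355,187), stop (306,227)–(374,239).

```bash
cat > h.py <<'E'
from cell import sensors, vision, workorder, env
import cv2,numpy as np
def ray(c,p):
    d=np.array([(p[0]-c['cx'])/c['fx'],(p[1]-c['cy'])/c['fy'],1.]);R=np.array(c['R']);return -R.T@np.array(c['t']),R.T@d
def onz(c,p,z):
    o,d=ray(c,p);return o+d*(z-o[2])/d[2]
def tri(c1,p1,c2,p2):
    o1,d1=ray(c1,p1);o2,d2=ray(c2,p2)
    s=np.linalg.lstsq(np.c_[d1,-d2],o2-o1,rcond=None)[0]
    a=o1+s[0]*d1;b=o2+s[1]*d2;return (a+b)/2,np.linalg.norm(a-b)
def proj(c,X):
    q=np.array(c['R'])@X+np.array(c['t']);return c['fx']*q[0]/q[2]+c['cx'],c['fy']*q[1]/q[2]+c['cy']
def pale(c,near,lo=(0,0,135),hi=(179,75,255),rad=35):
    h=cv2.cvtColor(c['image'],cv2.COLOR_RGB2HSV);m=cv2.inRange(h,lo,hi)
    k=np.zeros_like(m);cv2.circle(k,near,rad,255,-1);m&=k
    cs=cv2.findContours(m,cv2.RETR_EXTERNAL,cv2.CHAIN_APPROX_NONE)[0]
    return max(cs,key=cv2.contourArea)
E
python3 - <<'E'
from h import *
np.set_printoptions(precision=4,suppress=True)
S=vision.read_camera('scene');D=vision.read_camera('side')
for nm,ps,pd,r in(('board',(337,227),(350,208),26),('small',(368,210),(355,187),16)):
    cc=[]
    for c,p in((S,ps),(D,pd)):
        k=pale(c,p,rad=r);m=cv2.moments(k);cc.append((m['m10']/m['m00'],m['m01']/m['m00']))
        w=np.array([onz(c,q[0],.012)[:2]*1000 for q in k]).astype(np.float32)
        rr=cv2.minAreaRect(w);print(nm,cv2.contourArea(k),rr);print(cv2.boxPoints(rr))
    print('tri',tri(S,cc[0],D,cc[1]),cc)
a=cv2.resize(S['image'][180:290,250:400],None,fx=5,fy=5,interpolation=2)[:,:,::-1]
b=cv2.resize(D['image'][165:275,270:400],None,fx=5,fy=5,interpolation=2)[:,:,::-1]
cv2.imwrite('pics/c1.png',a);cv2.imwrite('pics/c2.png',b)
E
```

```text
board 527.0 ((537.15478515625, 180.7388916015625), (73.52230834960938, 108.2798080444336), 84.5111083984375)
[[479.7468 149.3249]
 [587.5302 138.9677]
 [594.5627 212.1528]
 [486.7794 222.5101]]
board 316.5 ((538.6115112304688, 175.47998046875), (63.73031234741211, 101.10765075683594), 84.02567291259766)
[[485.0157 149.0497]
 [585.5742 138.5261]
 [592.2074 201.9103]
 [491.6489 212.4338]]
tri (array([0.5375, 0.1777, 0.0109]), np.float64(0.0036294581293925847)) [(336.55945604048065, 227.1034155597723), (349.838335966298, 206.86466561348078)]
small 193.5 ((509.2813415527344, 52.218994140625), (72.34564208984375, 51.55876922607422), 43.444515228271484)
[[465.2912  46.0616]
 [500.7457   8.6278]
 [553.2715  58.3764]
 [517.817   95.8102]]
small 102.5 ((511.15777587890625, 49.33955764770508), (66.21471405029297, 46.56759262084961), 45.31023406982422)
[[471.3214  42.1775]
 [504.4275   9.428 ]
 [550.9941  56.5017]
 [517.8881  89.2512]]
tri (array([0.5129, 0.0445, 0.0078]), np.float64(0.002532534747314732)) [(367.2230835486649, 209.90783807062874), (355.20325203252025, 186.01138211382113)]
```

View pics/c1.png

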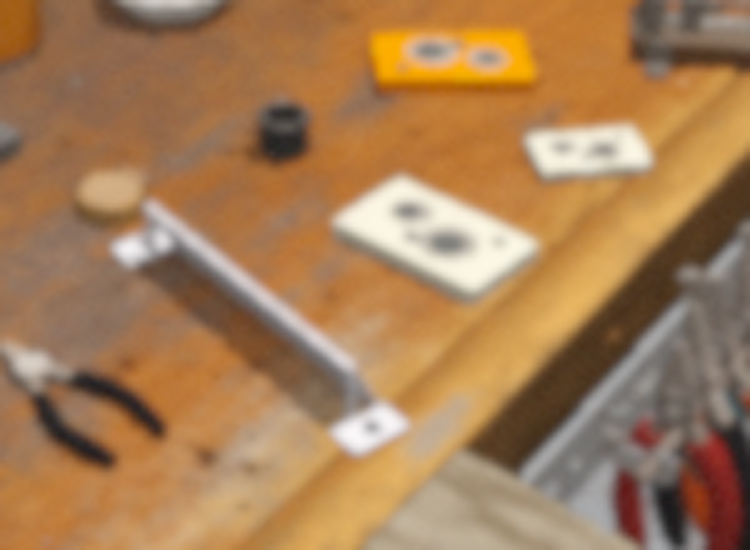

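View pics/c2.png

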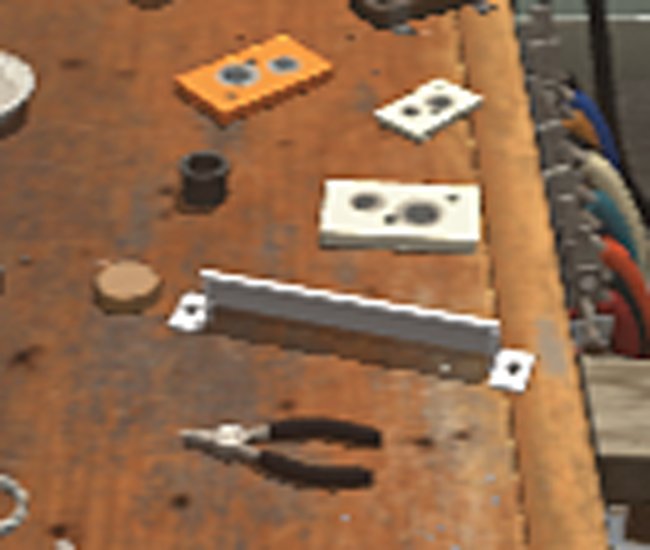

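Run:
```python
from h import *
np.set_printoptions(precision=4,suppress=True)
S=vision.read_camera('scene');D=vision.read_camera('side')
P=[]
for s,d in(((150,203),(203,271)),((356,370),(498,324))):
    s=(s[0]/5+249.6,s[1]/5+179.6);d=(d[0]/5+269.6,d[1]/5+164.6)
    t=tri(S,s,D,d);print('top',t,onz(S,s,.038),onz(D,d,.038));P.append(t[0])
P=np.array(P);w=P[1]-P[0];print(np.linalg.norm(w))
# foot screws
for s,d in(((152,241),(192,311)),((372,427),(513,368))):
    print('screw',onz(S,(s[0]/5+249.6,s[1]/5+179.6),.003),onz(D,(d[0]/5+269.6,d[1]/5+164.6),.003))
print('loupe',onz(D,((205-0)/5+269.6,205/5+164.6),0), 'wax',onz(D,(127/5+269.6,290/5+164.6),.013))
```

```text
top (array([0.6613, 0.2758, 0.0376]), np.float64(0.002317031990382976)) [0.6598 0.278  0.038 ] [0.6615 0.2744 0.038 ]
top (array([0.4888, 0.3287, 0.0371]), np.float64(0.0025949877498993084)) [0.4873 0.3315 0.038 ] [0.489  0.3278 0.038 ]
0.18039605703289466
screw [0.6684 0.2673 0.003 ] [0.6697 0.2683 0.003 ]
screw [0.4795 0.3274 0.003 ] [0.4784 0.3251 0.003 ]
loupe [0.6663 0.1498 0.    ] wax [0.7097 0.2597 0.013 ]
```

Request:
{"method": "drive_tool", "body": {
  "moves": [
    {"x": 60,"y": -19,"z": 0,"rz": -0.1},
    {"x": 120,"y": -38,"z": 0,"rz": -0.2},
    {"x": 180,"y": -57,"z": 0,"rz": -0.35},
    {"x": 235,"y": -75,"z": 0,"rz": -0.5},
    {"x": 294,"y": -94,"z": 0,"rz": -0.65},
    {"x": 350,"y": -112,"z": 0,"rz": -0.8},
    {"x": 410,"y": -130,"z": 0,"rz": -0.829},
    {"x": 470,"y": -149,"z": 0,"rz": -0.829},
    {"x": 470,"y": -149,"z": 0,"rz": -0.829},
    {"x": 517,"y": -200,"z": 40,"rz": -0.829},
    {"x": 517,"y": -250,"z": 70,"rz": -0.829},
    {"x": 517,"y": -293,"z": 100,"rz": -0.829,"fingers": -0.38},
    {"x": 517,"y": -293,"z": 100,"rz": -0.829,"fingers": -0.38},
    {"x": 517,"y": -293,"z": 100,"rz": -0.829,"fingers": -0.38}
  ]
}}

```text
invalid input at $.moves[0]: expected keys x, y, z, rx, ry, rz, fingers
```

Request:
{"method": "drive_tool", "body": {
  "moves": [
    {"x": 60,"y": -19,"z": 0,"rx": 0,"ry": 0,"rz": -0.1,"fingers": -1},
    {"x": 120,"y": -38,"z": 0,"rx": 0,"ry": 0,"rz": -0.2,"fingers": -1},
    {"x": 180,"y": -57,"z": 0,"rx": 0,"ry": 0,"rz": -0.35,"fingers": -1},
    {"x": 235,"y": -75,"z": 0,"rx": 0,"ry": 0,"rz": -0.5,"fingers": -1},
    {"x": 294,"y": -94,"z": 0,"rx": 0,"ry": 0,"rz": -0.65,"fingers": -1},
    {"x": 350,"y": -112,"z": 0,"rx": 0,"ry": 0,"rz": -0.8,"fingers": -1},
    {"x": 410,"y": -130,"z": 0,"rx": 0,"ry": 0,"rz": -0.829,"fingers": -1},
    {"x": 470,"y": -149,"z": 0,"rx": 0,"ry": 0,"rz": -0.829,"fingers": -1},
    {"x": 470,"y": -149,"z": 0,"rx": 0,"ry": 0,"rz": -0.829,"fingers": -1},
    {"x": 517,"y": -200,"z": 40,"rx": 0,"ry": 0,"rz": -0.829,"fingers": -1},
    {"x": 517,"y": -250,"z": 70,"rx": 0,"ry": 0,"rz": -0.829,"fingers": -0.38},
    {"x": 517,"y": -293,"z": 100,"rx": 0,"ry": 0,"rz": -0.829,"fingers": -0.38},
    {"x": 517,"y": -293,"z": 100,"rx": 0,"ry": 0,"rz": -0.829,"fingers": -0.38},
    {"x": 517,"y": -293,"z": 100,"rx": 0,"ry": 0,"rz": -0.829,"fingers": -0.38}
  ]
}}

```text
time_s: 2.05
tool_pos: [0.6204, -0.1014, 0.131]
tool_rot: [179.9, 0.1, 72.9]
force: [0.3, -1.1, 0.7]
grip_width: 0.0612
grasp_force: 0.0
```

Request:
{"method": "drive_tool", "body": {
  "moves": [
    {"x": 40,"y": -36,"z": 10,"rx": 0,"ry": 0,"rz": 0,"fingers": -0.38},
    {"x": 80,"y": -72,"z": 20,"rx": 0,"ry": 0,"rz": 0,"fingers": -0.38},
    {"x": 120,"y": -108,"z": 40,"rx": 0,"ry": 0,"rz": 0,"fingers": -0.38},
    {"x": 150,"y": -140,"z": 50,"rx": 0,"ry": 0,"rz": 0,"fingers": -0.38},
    {"x": 177,"y": -159,"z": 60,"rx": 0,"ry": 0,"rz": 0,"fingers": -0.38},
    {"x": 177,"y": -159,"z": 80,"rx": 0,"ry": 0,"rz": 0,"fingers": -0.38},
    {"x": 177,"y": -159,"z": 100,"rx": 0,"ry": 0,"rz": 0,"fingers": -0.38},
    {"x": 177,"y": -159,"z": 115,"rx": 0,"ry": 0,"rz": 0,"fingers": -0.38},
    {"x": 177,"y": -159,"z": 115,"rx": 0,"ry": 0,"rz": 0,"fingers": -0.38}
  ]
}}

```text
time_s: 3.18
tool_pos: [0.5204, 0.1148, 0.015]
tool_rot: [-180.0, 0.0, 72.9]
force: [-0.1, -0.5, -0.1]
grip_width: 0.0598
grasp_force: 0.0
```

Run:
```python
from h import *
D=vision.read_camera('side');W=vision.read_camera('wrist')
b=cv2.resize(D['image'][125:255,280:410],None,fx=4,fy=4,interpolation=2)
w=cv2.resize(W['image'],(400,250))
im=np.zeros((590,520,3),np.uint8);im[:520]=b
cv2.imwrite('pics/c3.png',b[:,:,::-1]);cv2.imwrite('pics/w3.png',W['image'][:,:,::-1])
o=sensors.get_obs();print(o['tool_pos'],o['tool_rot'],o['force'])
```

```text
[0.52106024 0.11555515 0.01620624] [ 1.79936189e+02 -2.97401035e-02  7.29220268e+01] [0.28599235 0.00442583 0.00901783]
```

View pics/c3.png

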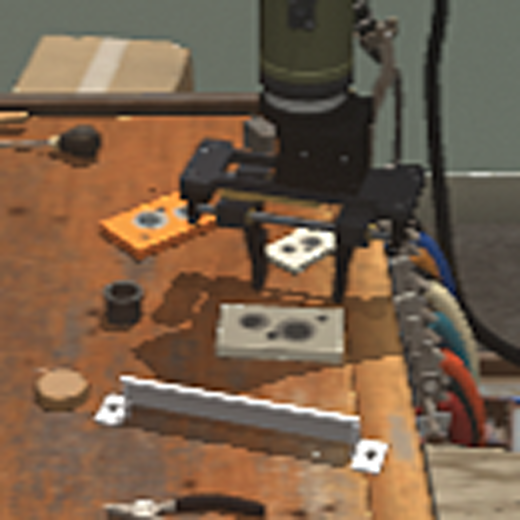

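The fingers stand behind the board (tips at about (260,285) and (340,300) in the crop), clear of the small look-alike. Next is lowering and pushing.

Request:
{"method": "drive_tool", "body": {
  "moves": [
    {"x": 0,"y": 0,"z": 3,"rx": 0,"ry": 0,"rz": 0,"fingers": -0.38},
    {"x": 0,"y": 0,"z": 5.5,"rx": 0,"ry": 0,"rz": 0,"fingers": -0.38},
    {"x": 6,"y": 0,"z": 5.5,"rx": 0,"ry": 0,"rz": 0,"fingers": -0.38},
    {"x": 12,"y": 0,"z": 5.5,"rx": 0,"ry": 0,"rz": 0,"fingers": -0.38},
    {"x": 18,"y": 0,"z": 5.5,"rx": 0,"ry": 0,"rz": 0,"fingers": -0.38},
    {"x": 24,"y": 0,"z": 5.5,"rx": 0,"ry": 0,"rz": 0,"fingers": -0.38},
    {"x": 30,"y": 0,"z": 5.5,"rx": 0,"ry": 0,"rz": 0,"fingers": -0.38},
    {"x": 36,"y": 0,"z": 5.5,"rx": 0,"ry": 0,"rz": 0,"fingers": -0.38},
    {"x": 42,"y": 0,"z": 5.5,"rx": 0,"ry": 0,"rz": 0,"fingers": -0.38},
    {"x": 48,"y": 0,"z": 5.5,"rx": 0,"ry": 0,"rz": 0,"fingers": -0.38},
    {"x": 55,"y": 0,"z": 5.5,"rx": 0,"ry": 0,"rz": 0,"fingers": -0.38},
    {"x": 62,"y": 0,"z": 5.5,"rx": 0,"ry": 0,"rz": 0,"fingers": -0.38},
    {"x": 69,"y": 0,"z": 5.5,"rx": 0,"ry": 0,"rz": 0,"fingers": -0.38},
    {"x": 76,"y": 0,"z": 5.5,"rx": 0,"ry": 0,"rz": 0,"fingers": -0.38},
    {"x": 83,"y": 0,"z": 5.5,"rx": 0,"ry": 0,"rz": 0,"fingers": -0.38},
    {"x": 90,"y": 0,"z": 5.5,"rx": 0,"ry": 0,"rz": 0,"fingers": -0.38},
    {"x": 90,"y": 0,"z": 5.5,"rx": 0,"ry": 0,"rz": 0,"fingers": -0.38}
  ]
}}

```text
time_s: 5.4
tool_pos: [0.5465, 0.2031, 0.0102]
tool_rot: [180.0, -0.1, 73.0]
force: [1.4, 0.3, 0.1]
grip_width: 0.06
grasp_force: 0.0
```

Run:
```python
from h import *
D=vision.read_camera('side');S=vision.read_camera('scene')
b=cv2.resize(D['image'][155:255,285:405],None,fx=5,fy=5,interpolation=2)
s=cv2.resize(S['image'][190:270,260:380],None,fx=5,fy=5,interpolation=2)
cv2.imwrite('pics/c4.png',b[:,:,::-1])
o=sensors.get_obs();p=o['tool_pos'];print(p,o['tool_rot'],o['force'],'xs',p[0]*.293+p[1]*.956-.4372)
```

```text
[0.54641521 0.20222751 0.01006086] [ 1.79996181e+02 -1.01959646e-02  7.29951382e+01] [-0.28454865  0.210496    0.70066037] xs -0.08377083869581808
```

View pics/c4.png

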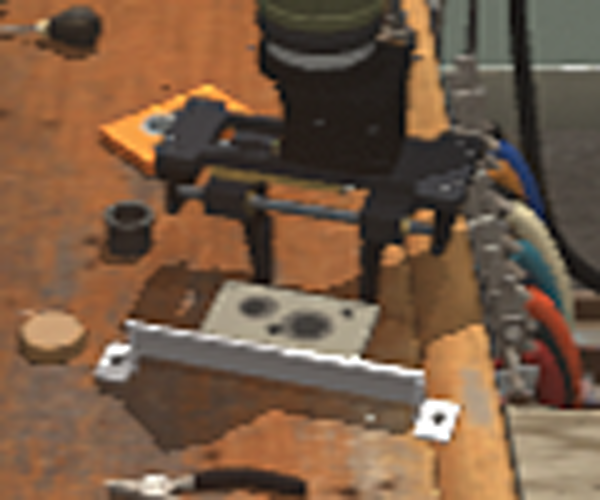

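The board is squared to the stop, its front edge just short of it. I'll push on so that it climbs.

Request:
{"method": "drive_tool", "body": {
  "moves": [
    {"x": 5,"y": 0,"z": 0,"rx": 0,"ry": 0,"rz": 0,"fingers": -0.38},
    {"x": 10,"y": 0,"z": 0,"rx": 0,"ry": 0,"rz": 0,"fingers": -0.38},
    {"x": 14,"y": 0,"z": 0,"rx": 0,"ry": 0,"rz": 0,"fingers": -0.38},
    {"x": 18,"y": 0,"z": 0,"rx": 0,"ry": 0,"rz": 0,"fingers": -0.38},
    {"x": 22,"y": 0,"z": 0,"rx": 0,"ry": 0,"rz": 0,"fingers": -0.38},
    {"x": 26,"y": 0,"z": 0,"rx": 0,"ry": 0,"rz": 0,"fingers": -0.38},
    {"x": 30,"y": 0,"z": 0,"rx": 0,"ry": 0,"rz": 0,"fingers": -0.38},
    {"x": 34,"y": 0,"z": 0,"rx": 0,"ry": 0,"rz": 0,"fingers": -0.38},
    {"x": 38,"y": 0,"z": 0,"rx": 0,"ry": 0,"rz": 0,"fingers": -0.38},
    {"x": 42,"y": 0,"z": 0,"rx": 0,"ry": 0,"rz": 0,"fingers": -0.38},
    {"x": 46,"y": 0,"z": 0,"rx": 0,"ry": 0,"rz": 0,"fingers": -0.38},
    {"x": 50,"y": 0,"z": 0,"rx": 0,"ry": 0,"rz": 0,"fingers": -0.38},
    {"x": 54,"y": 0,"z": 0,"rx": 0,"ry": 0,"rz": 0,"fingers": -0.38},
    {"x": 54,"y": 0,"z": 0,"rx": 0,"ry": 0,"rz": 0,"fingers": -0.38}
  ]
}}

```text
time_s: 7.25
tool_pos: [0.5623, 0.2543, 0.0101]
tool_rot: [180.0, -0.0, 73.0]
force: [0.1, -0.3, 0.3]
grip_width: 0.0601
grasp_force: 0.0
```

Run:
```python
from h import *
D=vision.read_camera('side');S=vision.read_camera('scene')
b=cv2.resize(D['image'][165:255,300:390],None,fx=4,fy=4,interpolation=2)
s=cv2.resize(S['image'][180:270,260:360],None,fx=4,fy=4,interpolation=2)
cv2.imwrite('pics/c5.png',np.hstack([b,s])[:,:,::-1])
o=sensors.get_obs();p=o['tool_pos'];print(p,o['tool_rot'],o['force'],'xs',p[0]*.293+p[1]*.956-.4372)
```

```text
[0.5623243  0.25400947 0.01016632] [ 1.79985801e+02 -3.27691887e-02  7.29935732e+01] [ 0.55162454  0.77297792 -0.03001521] xs -0.029605932483690256
```

View pics/c5.png

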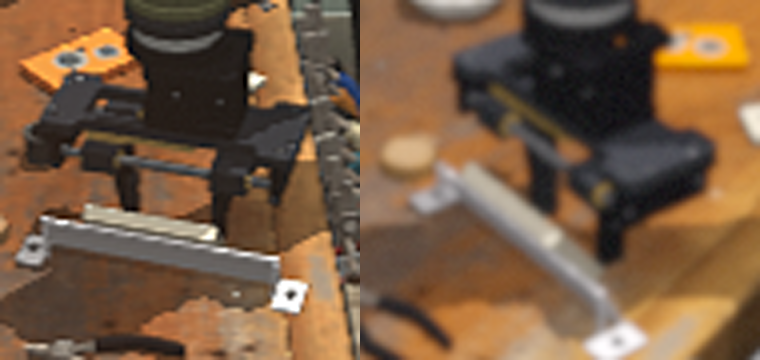

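The board is tilted, its raised edge just over the stop's top. I'll continue the last centimetre.

Request:
{"method": "drive_tool", "body": {
  "moves": [
    {"x": 3,"y": 0,"z": 0,"rx": 0,"ry": 0,"rz": 0,"fingers": -0.38},
    {"x": 6,"y": 0,"z": 0,"rx": 0,"ry": 0,"rz": 0,"fingers": -0.38},
    {"x": 8,"y": 0,"z": 0,"rx": 0,"ry": 0,"rz": 0,"fingers": -0.38},
    {"x": 10,"y": 0,"z": 0,"rx": 0,"ry": 0,"rz": 0,"fingers": -0.38},
    {"x": 10,"y": 0,"z": 0,"rx": 0,"ry": 0,"rz": 0,"fingers": -0.38}
  ]
}}

```text
time_s: 7.98
tool_pos: [0.5649, 0.2628, 0.0098]
tool_rot: [-180.0, 0.1, 73.0]
force: [-1.5, -1.6, 0.5]
grip_width: 0.0602
grasp_force: 1.1
```

```bash
cat > look.py <<'E'
import sys
from h import *
D=vision.read_camera('side');S=vision.read_camera('scene')
b=cv2.resize(D['image'][165:255,300:390],None,fx=4,fy=4,interpolation=2)
s=cv2.resize(S['image'][180:270,260:360],None,fx=4,fy=4,interpolation=2)
cv2.imwrite(sys.argv[1],np.hstack([b,s])[:,:,::-1])
o=sensors.get_obs();p=o['tool_pos'];print(p,o['tool_rot'],o['force'],'xs',p[0]*.293+p[1]*.956-.4372)
E
python3 look.py pics/c6.png
```

```text
[0.56495544 0.2627438  0.00987695] [-1.79985176e+02  4.81599468e-02  7.29692305e+01] [-1.00596096 -1.82103886 -0.77363989] xs -0.02048497940945332
```

View pics/c6.png

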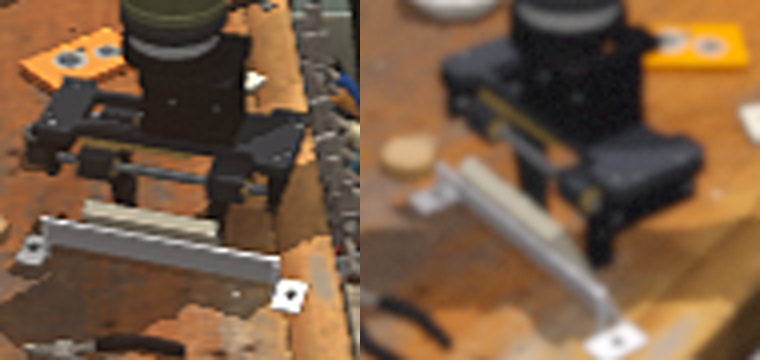

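Request:
{"method": "drive_tool", "body": {
  "moves": [
    {"x": 1.5,"y": 0,"z": 0,"rx": 0,"ry": 0,"rz": 0,"fingers": -0.38},
    {"x": 3,"y": 0,"z": 0,"rx": 0,"ry": 0,"rz": 0,"fingers": -0.38},
    {"x": 3,"y": 0,"z": 0,"rx": 0,"ry": 0,"rz": 0,"fingers": -0.38}
  ]
}}

```text
time_s: 8.45
tool_pos: [0.5651, 0.2632, 0.0096]
tool_rot: [-179.9, 0.3, 72.9]
force: [-3.5, -7.2, 3.1]
grip_width: 0.0597
grasp_force: 4.0
```

It is seated: force rises with no further motion. I'll back off, rise and look.

Request:
{"method": "drive_tool", "body": {
  "moves": [
    {"x": -2,"y": 0,"z": 0,"rx": 0,"ry": 0,"rz": 0,"fingers": -0.38},
    {"x": -8,"y": 0,"z": 0,"rx": 0,"ry": 0,"rz": 0,"fingers": -0.38},
    {"x": -20,"y": 0,"z": 0,"rx": 0,"ry": 0,"rz": 0,"fingers": -0.38},
    {"x": -45,"y": 0,"z": -20,"rx": 0,"ry": 0,"rz": 0,"fingers": -0.38},
    {"x": -60,"y": 0,"z": -50,"rx": 0,"ry": 0,"rz": 0,"fingers": -0.38},
    {"x": -60,"y": 0,"z": -90,"rx": 0,"ry": 0,"rz": 0,"fingers": -0.38},
    {"x": -60,"y": 0,"z": -95,"rx": 0,"ry": 0,"rz": 0,"fingers": -0.38},
    {"x": -60,"y": 0,"z": -95,"rx": 0,"ry": 0,"rz": 0,"fingers": -0.38}
  ]
}}

```text
time_s: 9.45
tool_pos: [0.5485, 0.2086, 0.1052]
tool_rot: [179.9, -0.0, 73.0]
force: [0.6, -0.5, -0.6]
grip_width: 0.0605
grasp_force: 0.0
```

```bash
python3 look.py pics/c7.png
```

```text
[0.54762249 0.20832891 0.10376599] [-1.79912184e+02  6.30537809e-02  7.29929904e+01] [0.15820719 0.70758684 0.24307703] xs -0.07758416805916363
```

View pics/c7.png

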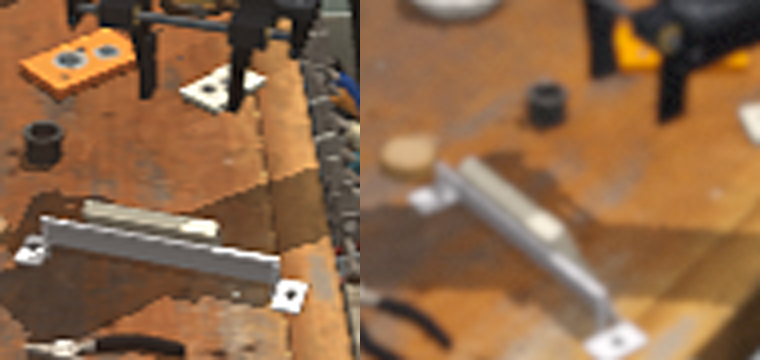

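The board leans on the stop (raised edge (84–218, ~212) in the left crop). I'll go over it to behind the stop and lower to 45 mm tip height.

Request:
{"method": "drive_tool", "body": {
  "moves": [
    {"x": 40,"y": 0,"z": 0,"rx": 0,"ry": 0,"rz": 0,"fingers": -0.38},
    {"x": 90,"y": 0,"z": 0,"rx": 0,"ry": 0,"rz": 0,"fingers": -0.38},
    {"x": 125,"y": 0,"z": 0,"rx": 0,"ry": 0,"rz": 0,"fingers": -0.38},
    {"x": 140,"y": 0,"z": 0,"rx": 0,"ry": 0,"rz": 0,"fingers": -0.38},
    {"x": 140,"y": 0,"z": 0,"rx": 0,"ry": 0,"rz": 0,"fingers": -0.38},
    {"x": 140,"y": 0,"z": 25,"rx": 0,"ry": 0,"rz": 0,"fingers": -0.38},
    {"x": 140,"y": 0,"z": 45,"rx": 0,"ry": 0,"rz": 0,"fingers": -0.38},
    {"x": 140,"y": 0,"z": 52,"rx": 0,"ry": 0,"rz": 0,"fingers": -0.38},
    {"x": 140,"y": 0,"z": 52,"rx": 0,"ry": 0,"rz": 0,"fingers": -0.38}
  ]
}}

```text
time_s: 10.68
tool_pos: [0.5893, 0.3417, 0.0525]
tool_rot: [-180.0, 0.1, 72.9]
force: [-0.7, 0.2, -0.3]
grip_width: 0.0601
grasp_force: 0.0
```

```bash
python3 look.py pics/c8.png
```

```text
[0.589861   0.34270047 0.05382273] [ 1.79951303e+02 -4.62049180e-02  7.29717175e+01] [-0.47571328  0.11999944  0.30228158] xs 0.06325092267827409
```

View pics/c8.png

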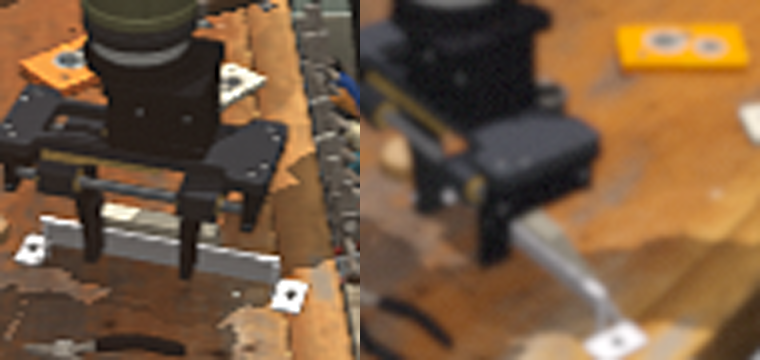

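The fingers stand behind the raised edge, tips above the stop's top. I'll tip it back slowly.

Request:
{"method": "drive_tool", "body": {
  "moves": [
    {"x": -10,"y": 0,"z": 0,"rx": 0,"ry": 0,"rz": 0,"fingers": -0.38},
    {"x": -18,"y": 0,"z": 0,"rx": 0,"ry": 0,"rz": 0,"fingers": -0.38},
    {"x": -22,"y": 0,"z": 0,"rx": 0,"ry": 0,"rz": 0,"fingers": -0.38},
    {"x": -25,"y": 0,"z": 0,"rx": 0,"ry": 0,"rz": 0,"fingers": -0.38},
    {"x": -28,"y": 0,"z": 0,"rx": 0,"ry": 0,"rz": 0,"fingers": -0.38},
    {"x": -31,"y": 0,"z": 0,"rx": 0,"ry": 0,"rz": 0,"fingers": -0.38},
    {"x": -34,"y": 0,"z": 0,"rx": 0,"ry": 0,"rz": 0,"fingers": -0.38},
    {"x": -37,"y": 0,"z": 0,"rx": 0,"ry": 0,"rz": 0,"fingers": -0.38},
    {"x": -40,"y": 0,"z": 0,"rx": 0,"ry": 0,"rz": 0,"fingers": -0.38},
    {"x": -43,"y": 0,"z": 0,"rx": 0,"ry": 0,"rz": 0,"fingers": -0.38},
    {"x": -46,"y": 0,"z": 0,"rx": 0,"ry": 0,"rz": 0,"fingers": -0.38},
    {"x": -49,"y": 0,"z": 0,"rx": 0,"ry": 0,"rz": 0,"fingers": -0.38},
    {"x": -52,"y": 0,"z": 0,"rx": 0,"ry": 0,"rz": 0,"fingers": -0.38},
    {"x": -55,"y": 0,"z": 0,"rx": 0,"ry": 0,"rz": 0,"fingers": -0.38},
    {"x": -58,"y": 0,"z": 0,"rx": 0,"ry": 0,"rz": 0,"fingers": -0.38},
    {"x": -61,"y": 0,"z": 0,"rx": 0,"ry": 0,"rz": 0,"fingers": -0.38},
    {"x": -64,"y": 0,"z": 0,"rx": 0,"ry": 0,"rz": 0,"fingers": -0.38},
    {"x": -67,"y": 0,"z": 0,"rx": 0,"ry": 0,"rz": 0,"fingers": -0.38},
    {"x": -70,"y": 0,"z": 0,"rx": 0,"ry": 0,"rz": 0,"fingers": -0.38},
    {"x": -70,"y": 0,"z": 0,"rx": 0,"ry": 0,"rz": 0,"fingers": -0.38}
  ]
}}

```text
time_s: 13.28
tool_pos: [0.569, 0.2752, 0.053]
tool_rot: [180.0, 0.0, 73.0]
force: [0.2, -0.4, -0.5]
grip_width: 0.0601
grasp_force: 0.0
```

```bash
cat > chk.py <<'E'
from h import *
o=sensors.get_obs();p=o['tool_pos'];print(p,o['force'],'xs',p[0]*.293+p[1]*.956-.4372)
n=np.array([.293,.956]);t=np.array([-.956,.293])
X=np.array([.5689,.2830])-.042*n+.003*t
for nm in('scene','side'):
    c=vision.read_camera(nm);q=tuple(int(round(v)) for v in proj(c,np.r_[X,.012]))
    k=pale(c,q,rad=30);w=np.array([onz(c,a[0],.012)[:2]-[.5689,.2830] for a in k])*1000
    ss=np.c_[w@n,w@t].astype(np.float32)
    m=np.zeros(c['image'].shape[:2],np.uint8);cv2.drawContours(m,[k],-1,1,-1)
    h=cv2.cvtColor(c['image'],cv2.COLOR_RGB2HSV);print(nm,q,cv2.contourArea(k),cv2.minAreaRect(ss),'xs,ys range',ss.min(0),ss.max(0),'dark',((h[...,2]<135)&(m>0)).sum(),cv2.arcLength(k,True))
E
python3 chk.py
```

```text
[0.56896494 0.27523976 0.05301264] [ 0.23007562 -0.35956235 -0.46185857] xs -0.007364059823838198
scene (319, 235) 685.0 ((-24.889558792114258, 23.152206420898438), (179.50997924804688, 94.91500854492188), 79.2824478149414) xs,ys range [-77.98266 -71.62712] [ 36.401806 108.14471 ] dark 14 190.6518018245697
side (346, 219) 329.0 ((-42.279197692871094, 2.7838516235351562), (165.976318359375, 69.70730590820312), 88.1622314453125) xs,ys range [-76.760086 -81.15517 ] [-4.872357 84.641365] dark 4 153.7401144504547
```

Request:
{"method": "drive_tool", "body": {
  "moves": [
    {"x": 0,"y": 0,"z": -20,"rx": 0,"ry": 0,"rz": 0,"fingers": -0.38},
    {"x": 0,"y": 0,"z": -60,"rx": 0,"ry": 0,"rz": 0,"fingers": -0.38},
    {"x": -40,"y": 0,"z": -75,"rx": 0,"ry": 0,"rz": 0,"fingers": -0.38},
    {"x": -90,"y": 0,"z": -75,"rx": 0,"ry": 0,"rz": 0,"fingers": -0.38},
    {"x": -150,"y": 0,"z": -75,"rx": 0,"ry": 0,"rz": 0,"fingers": -0.38},
    {"x": -200,"y": 0,"z": -75,"rx": 0,"ry": 0,"rz": 0,"fingers": -0.38},
    {"x": -200,"y": 0,"z": -75,"rx": 0,"ry": 0,"rz": 0,"fingers": -0.38},
    {"x": -200,"y": 0,"z": -75,"rx": 0,"ry": 0,"rz": 0,"fingers": -0.38}
  ]
}}

```text
time_s: 14.38
tool_pos: [0.5111, 0.0853, 0.1294]
tool_rot: [179.9, -0.1, 73.0]
force: [-0.0, -0.6, -0.1]
grip_width: 0.0601
grasp_force: 0.0
```

```bash
sed -i 's/k=pale(c,q,rad=30)/k=pale(c,q,(15,8,135),(45,75,255),30)/' chk.py
cat >> chk.py <<'E'
    g=h[q[1]-14:q[1]+15:2,q[0]-26:q[0]+27:2]
    for r in g: print(''.join('#' if v[2]<110 else 'P' if v[1]<75 and 12<v[0]<48 else 'm' if v[1]<75 else '.' for v in r))
E
python3 chk.py
```

```text
[0.51108019 0.08529858 0.12938737] [-0.01059722 -0.56608376 -0.05251051] xs -0.20590805929460915
scene (319, 235) 570.5 ((-40.79850387573242, -3.366718292236328), (70.20899963378906, 111.93083953857422), 0.6947088837623596) xs,ys range [-75.940575 -59.53633 ] [-5.881545 52.970795] dark 0 104.1248904466629
...........................
........PPPP...............
......PPPPPPPP.............
....PPPPPPPPPPPP...........
m..PPPPPPPPPPPPPP..........
mmPPPPPPPPPPPPPPPP.........
mmmPPPPPPPPPPPPPPPP........
mmmmPPPPPPPPPPPPPPPPP......
#mmmmmPPPPPPPPPPPPPPPP.....
###mmmmPPPPPPPPPPPPPPPP....
.###mmmmPPPPPPPPPPPPPP.....
.....mmmmPPPPPPPPPPP.......
.....#mmmmmPPPPPPP.........
.......mmmmPPPPP...........
........mmmmmPP............
side (346, 219) 339.5 ((-46.1297607421875, -9.372245788574219), (61.88672637939453, 105.77702331542969), 0.9629287123680115) xs,ys range [-76.841415 -61.73327 ] [-14.301953  43.54421 ] dark 0 97.69848430156708
#.############.###.....#...
###############.####...##..
#############..#####....#..
#####PPPP##########.....#..
#####PPPPPPPPPP.####...##..
####PPPPPPPPPPPPPPPP....#..
####PPPPPPPPPPPPPPPPP#..##.
###PPPPPPPPPPPPPPPPP#......
mmPPPPPPPPPPPPPPPPPP.......
##mmmmmPPPPPPPPPPPP........
########mmmmmPPPPPP........
##############mmmmmP.......
####################mPmmm..
########################m..
########################P..
```

The board lies flat in front of the stop with no dark marks showing, about 62 x 106 mm when cast onto z = 12 mm. The arm is clear.

```bash
python3 -c "
from cell import workorder;print(workorder.sign_off())"
```

```text
the job is handed in; nothing more can be done
None
```

The board was pushed up against the stop, tipped back over and now lies flat in front of it, clean face up; the arm is clear, the eyeglass, wax and pliers were left alone, and the job is handed in (about 14.5 s used, no verdict returned).

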